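# Spin the food chopper dry on its hold-to-run dial

## Task

Spin the freshly rinsed food chopper dry on its third setting: lower its open lid gently all the way down onto the bowl, then turn the dial on top of the motor tower clockwise past the first two clicks to the third. The dial springs back to off whenever it is let go, so finish with the fingers still on it, holding it at the third click. Leave the things standing round the chopper where they are.

Things in the scene. Friction and masses are not known exactly. Their poses are not given: they have to be found in the camera images.
- food_chopper: White bench food chopper, 185 mm deep (x), 230 wide (y), 193 tall, held down by suction feet. Origin: centre of its underside, on the worktop; z up, x to its back, y to its left seen from the front. Clear bowl: centre x 0, y -40 mm, 150 mm across, rim 150 mm above the worktop. Motor tower: centre y +75 mm, 168 mm (x) by 76 mm (y), flat top 155 mm above the worktop.
- lid_hinge (a point): Point on the lid's hinge axis, at the back of the bowl: x +87, y -40 mm of the chopper, 155 mm above the worktop. The axis lies along the chopper's y.
- lid (a joint): Lid angle: 0 = closed on the bowl, grows as its front rises; starts at 0.75 to 1.05 rad. The stiff friction hinge (0.3 N m) keeps the lid at any angle where it is left. Lid mass about 0.15 kg. About 2 N on the tab moves it down, so closed fingertips can push it along its arc.
- lid_tab (a point): Middle of the upper face of the finger tab at the front of the white lid (disc 157 mm across): a tongue 44 mm wide (y), 10 mm thick, reaching 159 to 195 mm from the hinge axis. This point is 178 mm from the axis and 7 mm above it when closed. Axes turn with the lid: x towards the hinge, y along it, z out of the upper face.
- dial (a joint): Dial angle: 0 = off, grows clockwise seen from above; clicks at 0.4, 0.8, 1.2 rad, end stop at 1.27. A spring returns it to off from anywhere when let go (0.07 N m at off, 0.14 at the third click; each click adds or takes about 0.05). A bolt blocks it near off while the lid is up. Pips on the tower top mark off (a ring) and the clicks (1, 2, 3 pips).
- dial_grip (a point): On the dial's vertical axis (x -20, y +75 mm of the chopper), 181 mm above the worktop, in its bar grip: 50 mm long, 14 wide, from 165 to 193 mm above the worktop, on a 60 mm round skirt. Axes turn with the dial and equal the chopper's at off. The bar lies along the point's (cos 0.6, sin 0.6, 0): at off 0.6 rad anticlockwise of the chopper's x. White line: pointer, at the front end.
- salt_shaker: Bystander: small white glazed shaker with a steel top, 36 mm across, 74 mm tall, on the worktop to the right of the chopper. Origin: centre of its underside.
- pepper_shaker: Bystander: small white glazed shaker with a steel top, 35 mm across, 74 mm tall, beside the salt shaker. Origin: centre of its underside.
- sauce_box: Bystander: small upright carton, 30x45x58 mm, on the worktop to the left of the chopper. Origin: centre of its underside.
- oil_bottle: Bystander: white glazed bottle-shaped shaker with a wooden top, 56 mm across, 129 mm tall, on the worktop left of and behind the chopper. Origin: centre of its underside.
- mug_a: Bystander: white mug with a handle, 83 mm across, 86 mm tall, on the worktop at the left. Origin: centre of its underside.

How it is judged:
On the way, in this order (a step that is already met when the one before it is completed fails the run):
1. the lid is down on the bowl, the dial still at off (value of joint lid below 0.05 rad and value of joint dial below 0.2 rad), for 0.2 s.
2. the dial is at the third click (value of joint dial above 1.1 rad), for 0.3 s.
At the end, for the whole second after the job is handed in: The lid lies on the bowl (within 0.05 rad), the dial stands at the third click (beyond 1.1 rad) and the fingers are on it, holding it there against its spring (more than 1 N) (value of joint lid below 0.05 rad and value of joint dial above 1.1 rad and contact force between the fingers and food_chopper above 1 N); the arm keeps its last pose, push and grip.
It fails at once if the lid is slammed: within 0.25 rad of closed it falls faster than 1.2 rad/s (about 0.2 m/s at the tab) (value of joint lid below 0.25 rad and velocity of joint lid below -1.2 rad/s).
It fails at once if a thing standing round the chopper is shifted by more than 30 mm (distance of any of salt_shaker, pepper_shaker, sauce_box, oil_bottle, mug_a from where it was at the start of the episode above 0.03 m).
It also fails if it takes over 45 s, if anything falls off the work surface, if the arm or the gripper's body presses on something with over 40 N, if the wrist force passes 120 N, or if a joint passes its speed limit or range.

## Robot

A 6-joint arm with a two-finger parallel gripper is mounted at the origin on a cart in front of the work surface, level with it; the furniture and walls round the work are solid. World frame = base frame: x ahead of the robot, y to its left, z up, the work surface at z = 0. Lengths are in m, angles in rad, forces in N, time in s.
With the tool pointing down it reaches from about 0.25 to 0.775 m from the base axis. Payload 4 kg.
Tool frame: the origin (TCP) lies midway between the tips of the shut fingers; the grasp point (between the pads) lies 19 mm behind it; z points along the fingers, y is the line along which they close (so a half turn about z gives the same grasp; the last joint's range is limited). The gripper opens to 94 mm and grips with 3 to 60 N. Pads are 16 mm wide; open, the fingers measure 119 mm over their backs; the gripper's body (75 mm by 177 mm) begins 78 mm behind the grasp point.
Start: joints at [1.101, 0.087, 1.371, -0, 1.684, -0.103], TCP at [0.197, 0.513, 0.206] pointing down, gripper open.
Joint ranges: [-3.1, 3.1], [-0.76, 2.03], [0.27, 2.55], [-1.08, 4.22], [0.17, 2.65], [-2.57, 2.57]. Speed limits (rad/s): [2.79, 2.79, 3.14, 3.14, 3.14, 3.14].

## Interface

Orientations are given as [roll, pitch, yaw] about the fixed x, y, z axes, in that order (R = Rz(yaw) Ry(pitch) Rx(roll)).
In Python, from bench import robot gives the robot as it stands.
- The arm moves only by the tool servo_tool, never from a script. Its argument "moves" is a list of rows, each a list of 5 numbers: the shift along the tool's x, y, z in units of 25 mm (1.0 is 25 mm), then the turn about the tool's z in units of 6 degrees (1.0 is 6 degrees), then the closure, from 0 (fully open) to 1 (shut). In form: [[dx, dy, dz, yaw, gripper], ...]. A call has 1 to 10 rows; each row is the pose to reach, as a shift and turn from the pose commanded when the call began, along the tool's axes at that moment; what a row does not reach only later rows make up. A row lasts 1/12 s, in which the tool goes at most 41.7 mm and 7.16 degrees, less where a joint would pass 70% of its speed; a pose out of reach is approached as far as the arm can. A call with a gripper value outside its range is refused whole. The fingers move at their own pace and stop on an object; the grip force is fixed at half the most. Time passes only in rows, so rows that repeat a pose let the fingers close. It gives the time, the measured TCP pose, the force, the opening and the grip force at its end, in the units of the state.
- robot.get_obs(): the state, without advancing time (a new reading comes with each control period).
- robot.snapshot(name): name is "side" or "top" or "wrist"; returns a dict with "image" (384x512x3 uint8, blue, green, red), "fx", "fy", "cx", "cy" (pixels), "eye" and "orientation" of the camera in the world; the wrist camera has in their place "T_tool_cam" (4x4, takes a point from camera to tool coordinates, whose origin is the TCP and whose axes are the flange's). Camera axes: x right, y down, z forward; pixel columns grow to the right and rows downward; lengths in m; the calibration is good to about 2 mm. A picture is of the moment at which its call begins: read the wrist's pose just before it. There is no depth.
- robot.close_job(): hands the job in; it is judged then, once.
The state is a dict: "time": time; "joint_positions": joint angles; "qvel": joint speeds; "joint_torque": joint torques, N m; "tool_pos": TCP position; "ee_rot": TCP orientation; "wrist_force": force on the tool from outside, world axes, zero at the start; "wrist_torque": the same for the moment, N m; "width": finger opening in m; "finger_force": force on a finger pad.
Only numpy, scipy, OpenCV 4.12 (cv2) and the standard library are available. Lean on these libraries where they do the work, as an engineer would, in place of code of your own. Each camera call takes 0.05 s, during which the arm holds its last target. There are 200 camera calls.

## Working session

There is one attempt and no reset: what is moved stays moved. The work goes in short steps, Python scripts to look and compute and a tool call to move; the robot and the scene stay as the last step left them, time stands still between calls to the robot, and variables do not carry over. Pictures are saved under pics/ and viewed, at most 10 in all, crops included, and the job is handed in when it is done.

Besides the shell and the picture viewer there is one more tool, called by a JSON object that holds its "method" and its "body". servo_tool: Moves the arm, as the interface text tells. Its arguments: {"type":"object","properties":{"moves":{"type":"array"}},"required":["moves"]}

```bash
mkdir -p pics
python3 - <<'E'
from bench import robot
import cv2,json,numpy as np
o=robot.get_obs();print(o['time'],o['tool_pos'],o['ee_rot'],o['width'])
for n in('top','side'):
    s=robot.snapshot(n);cv2.imwrite(f'pics/{n}0.png',cv2.resize(s['image'],(800,600),interpolation=cv2.INTER_CUBIC))
    print(n,[np.round(s[k],4).tolist() for k in('fx','fy','cx','cy','eye','orientation')])
    cv2.imwrite(f'pics/raw_{n}0.png',s['image'])
E
```

```text
0.0 [0.19699935 0.51293794 0.20431158] [-3.13942045e+00 -2.09900543e-04  2.77480295e+00] 0.0941978091380796
top [429.5866, 429.5866, 261.4492, 181.3976, [0.3788, 0.2683, 1.1497], [-3.0261, 0.008, -1.5425]]
side [352.216, 352.216, 259.1672, 193.91, [0.4363, 0.7884, 0.823], [-2.521, -0.0147, -3.0209]]
```

View pics/top0.png

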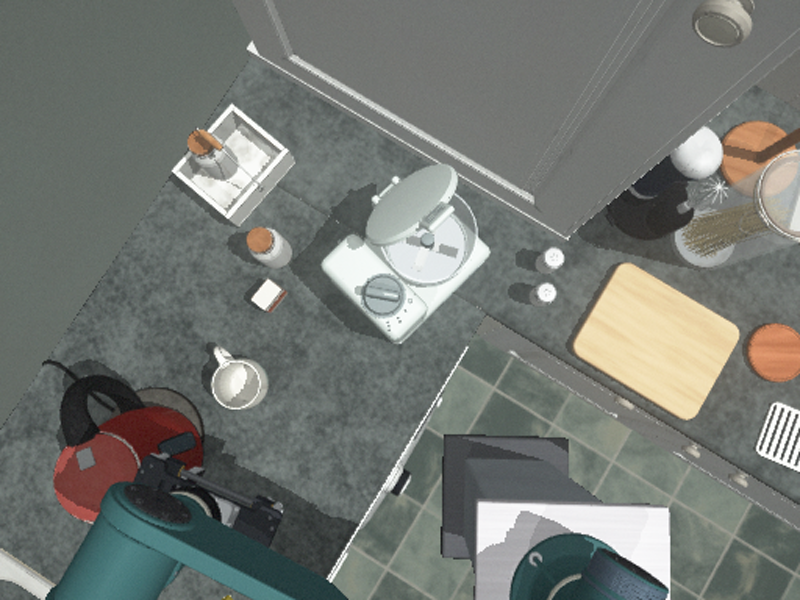

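View pics/side0.png

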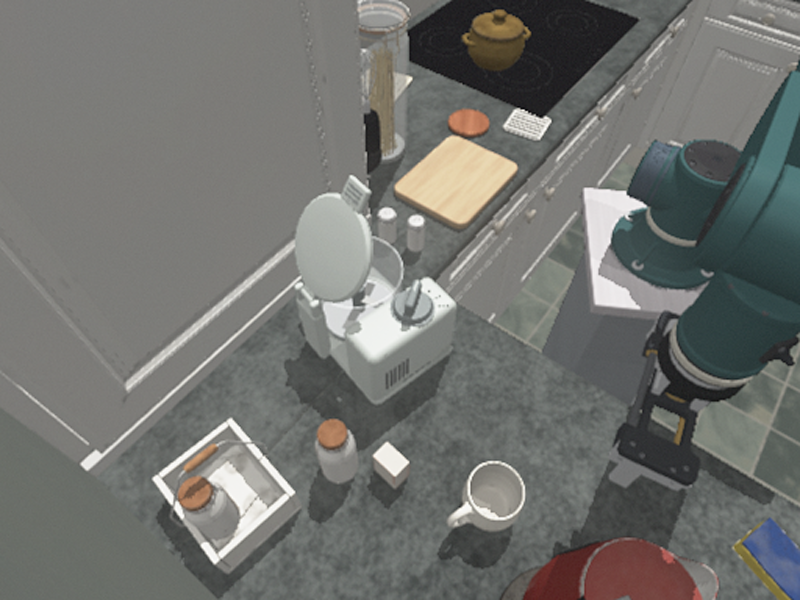

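The top view shows the chopper with its dial at about (382,295) and its lid tab at about (437,217). The tower runs from (323,263) to (400,343). The side view shows the dial at (412,303) and the tab at (355,195). Next I'll enlarge both views.

Run:
```python
import cv2,numpy as np
t=cv2.imread('pics/raw_top0.png')[95:225,200:325];s=cv2.imread('pics/raw_side0.png')[105:265,180:300]
f=lambda a,k:cv2.resize(a,None,fx=k,fy=k,interpolation=cv2.INTER_CUBIC)
t=f(t,3.5);s=f(s,3.5);h=max(t.shape[0],s.shape[0])
p=lambda a:cv2.copyMakeBorder(a,0,h-a.shape[0],0,0,0)
c=np.hstack([cv2.resize(p(t),(438,h))[:, :],s[:, :360]]) if 0 else np.hstack([p(t)[:, :420],s[:, :380]])
print(c.shape);cv2.imwrite('pics/crop.png',c)
```

```text
(560, 800, 3)
```

View pics/crop.png

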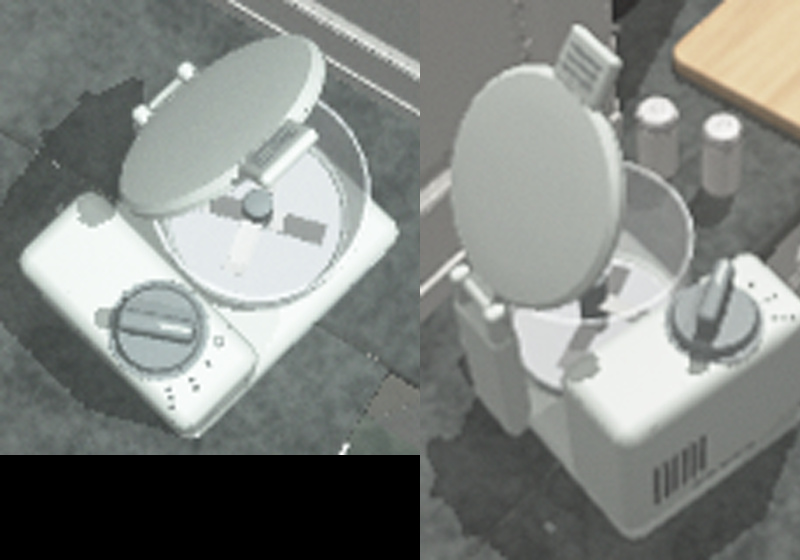

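The left half is the top view and the right half is the side view. In the top view the hinge barrel runs (140,115) to (186,70), the tab is at about (275,150), and the dial bar runs (120,322) to (195,330). In the side view the hinge runs (495,312) to (458,271), the tab is at about (585,62), and the dial skirt is at (715,318).

```bash
cat > h.py <<'E'
import numpy as np
from scipy.spatial.transform import Rotation as Ro
C={'top':(429.5866,261.4492,181.3976,[.3788,.2683,1.1497],[-3.0261,.008,-1.5425]),'side':(352.216,259.1672,193.91,[.4363,.7884,.823],[-2.521,-.0147,-3.0209])}
def ray(n,u,v):
    f,cx,cy,e,o=C[n];d=Ro.from_euler('xyz',o).apply([(u-cx)/f,(v-cy)/f,1]);return np.array(e),d/np.linalg.norm(d)
def plane(n,u,v,z):
    e,d=ray(n,u,v);return e+d*(z-e[2])/d[2]
def tri(a,b):
    (e1,d1),(e2,d2)=ray('top',*a),ray('side',*b)
    t=np.linalg.lstsq(np.c_[d1,-d2],e2-e1,rcond=None)[0];p,q=e1+d1*t[0],e2+d2*t[1];return (p+q)/2,np.linalg.norm(p-q)
ct=lambda X,Y:(200+X/3.5,95+Y/3.5)
cs=lambda X,Y:(180+(X-420)/3.5,105+Y/3.5)
E
python3 - <<'E'
from h import *
np.set_printoptions(precision=4,suppress=True)
hl=tri(ct(140,115),cs(495,312));hr=tri(ct(186,70),cs(458,271));tb=tri(ct(277,150),cs(588,64))
print('hinge',hl,hr,'tab',tb)
print('skirt',plane('top',*ct(160,328),.163),plane('side',*cs(716,317),.163))
b0=plane('top',*ct(120,322),.19);b1=plane('top',*ct(195,330),.19)
print('bar',(b0+b1)/2,np.linalg.norm(b0-b1),np.arctan2(*(b0-b1)[1::-1]))
a=plane('top',*ct(22,262),.15);b=plane('top',*ct(185,435),.15);print('tower',a,b,np.linalg.norm(a-b),'yawx',np.arctan2(*(a-b)[1::-1]))
d=hl[0]-hr[0];print('yaw hinge',np.arctan2(d[1],d[0])-np.pi/2)
h=(hl[0]+hr[0])/2;r=tb[0]-h;print(h,r,np.hypot(*r[:2]),np.arctan2(r[2]-0,np.hypot(*r[:2])),'yaw tab',np.arctan2(-r[1],-r[0]))
E
```

```text
hinge (array([0.6176, 0.3336, 0.1585]), np.float64(0.003034261978892707)) (array([0.6496, 0.3035, 0.1586]), np.float64(0.002848765135579677)) tab (array([0.5632, 0.2448, 0.3035]), np.float64(0.00467720581700567))
skirt [0.475  0.3153 0.163 ] [0.4706 0.3219 0.163 ]
bar [0.4736 0.3156 0.19  ] 0.048440067355835274 1.4916078009706
tower [0.5183 0.4101 0.15  ] [0.4055 0.297  0.15  ] 0.1596888552247541 yawx 0.7868930689198257
yaw hinge 0.8156378493947414
[0.6336 0.3185 0.1585] [-0.0704 -0.0737  0.1449] 0.10190442863680488 0.9579522710438 yaw tab 0.8085743286778238
```

Run:
```python
from h import *
np.set_printoptions(precision=4,suppress=True)
for u,v in((250,45),(530,205),(565,237),(640,170)): print((u,v),plane('top',u/1.5625,v/1.5625,0))
yaw=.82;R=lambda x,y:np.array([np.cos(yaw)*x-np.sin(yaw)*y,np.sin(yaw)*x+np.cos(yaw)*y])
for o in (np.array([.6336,.3185])-R(.087,-.04),np.array([.474,.3165])-R(-.02,.075)):print('origin',o)
```

```text
(250, 45) [ 0.9364  0.5791 -0.    ]
(530, 205) [0.6554 0.0732 0.    ]
(565, 237) [0.6004 0.0121 0.    ]
(640, 170) [ 0.7232 -0.1189  0.    ]
origin [0.545  0.2822]
origin [0.5425 0.28  ]
```

{"method": "servo_tool", "body": {"moves": [[0,0,-1.5,0,1],[0,0,-3,1,1],[0,0,-4.5,2,1],[-1,-0.3,-5.2,3,1],[-2.5,-0.7,-5.2,4,1],[-4,-1.1,-5.2,5,1],[-5.5,-1.5,-5.2,6,1],[-7,-1.9,-5.2,7,1],[-8.5,-2.3,-5.2,8,1],[-10,-2.7,-5.2,9,1]]}}

```text
time: 0.93
tool_pos: [0.4075, 0.3593, 0.335]
ee_rot: [-3.141, 0.0, 1.827]
wrist_force: [0.9, 0.4, 0.5]
width: 0.0309
finger_force: 0.0
```

{"method": "servo_tool", "body": {"moves": [[-0.8,0.7,0,1.1,1],[-1.6,1.4,0,2.2,1],[-2.5,2.1,0,3.3,1],[-3.3,2.8,0,4.4,1],[-4.1,3.5,0,5.5,1],[-5,4.2,0,6.6,1],[-5.5,4.6,0,7.7,1],[-6,5.06,0,8.8,1],[-6,5.06,0,9.67,1],[-6,5.06,0,9.67,1]]}}

```text
time: 1.77
tool_pos: [0.5681, 0.2477, 0.334]
ee_rot: [-3.14, 0.002, 0.817]
wrist_force: [-0.0, 0.6, 0.1]
width: 0.0005
finger_force: 0.0
```

Run:
```python
from bench import robot
import cv2,numpy as np
o=robot.get_obs();print(o['tool_pos'],o['ee_rot'],o['width'],o['joint_positions'])
a=robot.snapshot('top')['image'][70:225,180:340];b=robot.snapshot('side')['image'][60:260,160:330]
f=lambda a,k:cv2.resize(a,None,fx=k,fy=k,interpolation=cv2.INTER_CUBIC)
a=f(a,2.4);b=f(b,2.4);h=b.shape[0]
cv2.imwrite('pics/c1.png',np.hstack([cv2.copyMakeBorder(a,0,h-a.shape[0],0,0,0),b]))
```

```text
[0.56808976 0.24766727 0.33395161] [-3.14032951e+00  2.17951096e-03  8.16520137e-01] 0.0005249232259174786 [3.19623208e-01 2.65527325e-01 9.11589354e-01 7.74137289e-05
 1.96699405e+00 1.07393056e+00]
```

View pics/c1.png

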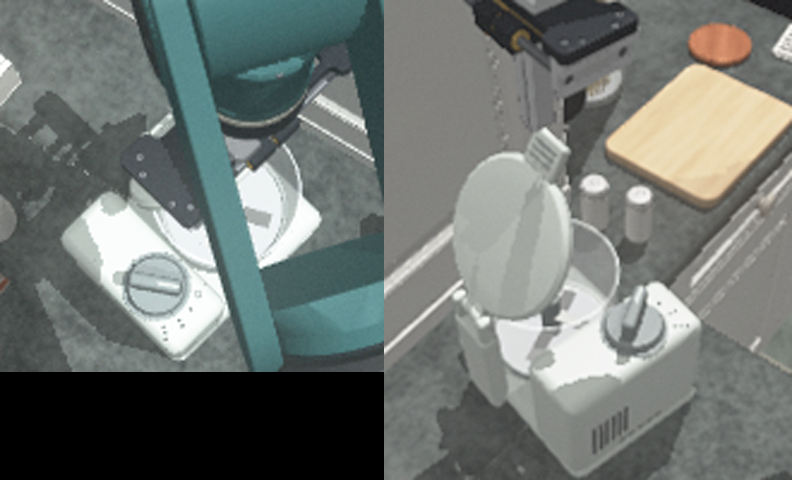

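The side half shows the shut fingertips at about (545,125), directly above the tab at (547,155). I'll start the push along the arc.

{"method": "servo_tool", "body": {"moves": [[0,0,0.5,0,1],[0,0,0.9,0,1],[0,0,1.1,0,1],[0,0,1.3,0,1],[-0.16,0,1.42,0,1],[-0.33,0,1.55,0,1],[-0.5,0,1.68,0,1],[-0.66,0,1.81,0,1],[-0.92,0,2.05,0,1],[-1.17,0,2.31,0,1]]}}

```text
time: 2.7
tool_pos: [0.5472, 0.227, 0.278]
ee_rot: [3.141, -0.001, 0.82]
wrist_force: [0.8, 1.8, 0.2]
width: 0.0007
finger_force: 0.6
```

{"method": "servo_tool", "body": {"moves": [[-0.24,0,0.26,0,1],[-0.46,0,0.54,0,1],[-0.67,0,0.83,0,1],[-0.86,0,1.13,0,1],[-1.04,0,1.44,0,1],[-1.2,0,1.75,0,1],[-1.28,0,1.92,0,1],[-1.35,0,2.08,0,1],[-1.42,0,2.25,0,1],[-1.48,0,2.41,0,1]]}}

```text
time: 3.53
tool_pos: [0.5221, 0.1999, 0.2174]
ee_rot: [3.141, -0.0, 0.82]
wrist_force: [-0.4, 0.0, 1.0]
width: 0.0005
finger_force: 0.5
```

Run:
```python
from bench import robot
import cv2,numpy as np
o=robot.get_obs();print(o['tool_pos'],o['wrist_force'])
b=robot.snapshot('side')['image'][60:260,160:360]
cv2.imwrite('pics/c2.png',cv2.resize(b,None,fx=2.5,fy=2.5,interpolation=cv2.INTER_CUBIC))
```

```text
[0.52210205 0.19988471 0.21741129] [-0.42740011  0.02844334  0.99922747]
```

View pics/c2.png

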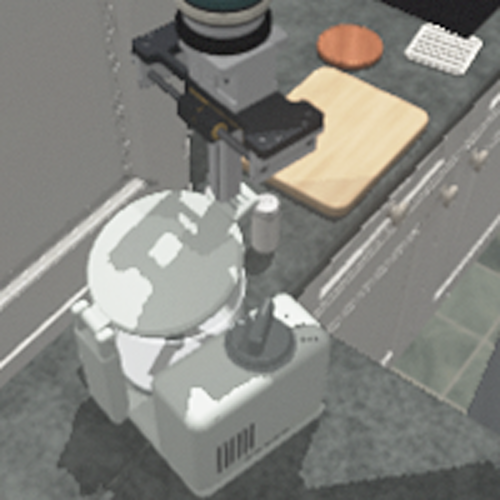

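The lid is coming down, with the fingertips on the tab at about (225,195). I'll continue more slowly.

{"method": "servo_tool", "body": {"moves": [[-0.07,0,0.2,0,1],[-0.13,0,0.4,0,1],[-0.19,0,0.61,0,1],[-0.24,0,0.82,0,1],[-0.29,0,1.02,0,1],[-0.32,0,1.24,0,1],[-0.35,0,1.45,0,1],[-0.38,0,1.66,0,1],[-0.4,0,1.87,0,1],[-0.42,0,2.0,0,1]]}}

```text
time: 4.42
tool_pos: [0.515, 0.1925, 0.1665]
ee_rot: [-3.141, 0.0, 0.82]
wrist_force: [0.5, 0.3, 0.4]
width: 0.0003
finger_force: 0.4
```

{"method": "servo_tool", "body": {"moves": [[0,0,0.06,0,1],[0,0,0.12,0,1],[0,0,0.18,0,1],[0,0,0.24,0,1],[0,0,0.24,0,1]]}}

```text
time: 4.83
tool_pos: [0.5151, 0.1925, 0.1623]
ee_rot: [3.141, -0.001, 0.82]
wrist_force: [-0.9, -0.4, 3.2]
width: 0.0001
finger_force: 1.7
```

{"method": "servo_tool", "body": {"moves": [[0,0,0.08,0,1],[0,0,0.16,0,1],[0,0,0.24,0,1],[0,0,0.24,0,1],[0,0,0.24,0,1]]}}

```text
time: 5.25
tool_pos: [0.5152, 0.1926, 0.1618]
ee_rot: [3.139, -0.004, 0.82]
wrist_force: [-8.4, -2.9, 20.5]
width: 0.0006
finger_force: 10.4
```

{"method": "servo_tool", "body": {"moves": [[0,0,-1,0,1],[0,0,-2.4,0,1],[0,0,-3.6,0,1],[0.6,-1.2,-4.2,-1,0.6],[1.3,-2.4,-4.2,-2.1,0.6],[1.9,-3.5,-4.2,-3.2,0.6],[2.56,-4.58,-4.2,-4.3,0.6],[2.56,-4.58,-4.2,-5.4,0.6],[2.56,-4.58,-4.2,-5.9,0.6],[2.56,-4.58,-4.2,-5.9,0.6]]}}

```text
time: 6.08
tool_pos: [0.4747, 0.3183, 0.26]
ee_rot: [-3.141, -0.0, 1.44]
wrist_force: [-0.4, -0.7, -0.1]
width: 0.0375
finger_force: 0.0
```

Run:
```python
from bench import robot
import cv2,numpy as np
o=robot.get_obs();print(o['tool_pos'],o['ee_rot'],o['width'])
w=robot.snapshot('wrist');print(w['fx'],w['cx'],w['cy'],np.round(w['T_tool_cam'],4).tolist())
b=robot.snapshot('side')['image'][60:260,160:320]
cv2.imwrite('pics/raw_w.png',w['image'])
b=cv2.resize(b,None,fx=1.7,fy=1.92,interpolation=cv2.INTER_CUBIC)
cv2.imwrite('pics/c3.png',np.hstack([w['image'],b]))
print(w['image'].shape,b.shape)
```

```text
[0.47469462 0.31832164 0.26001848] [-3.14127693e+00 -1.15624806e-04  1.43988515e+00] 0.0374691680069423
286.5510407205466 256.4760339902428 186.03185596058515 [[-0.0006, -0.9739, -0.2269, 0.0654], [1.0, -0.0004, -0.0006, 0.0006], [0.0004, -0.2269, 0.9739, -0.1793], [0.0, 0.0, 0.0, 1.0]]
(384, 512, 3) (384, 272, 3)
```

View pics/c3.png

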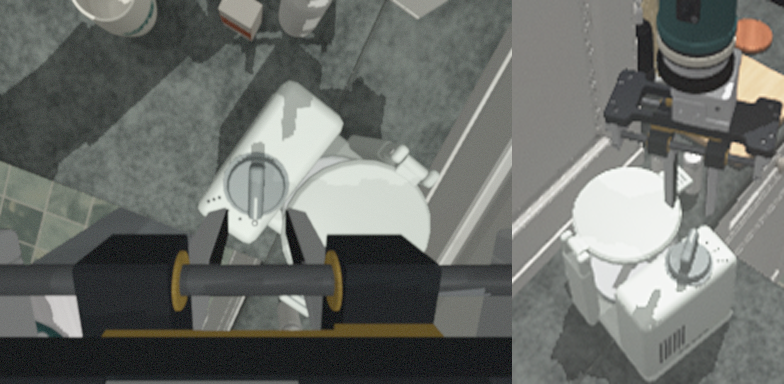

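The lid is closed. The wrist view shows the dial bar running (258,160) to (256,215) on its skirt, centred at about (257,184), and nearly parallel to the tool's x axis.

Run:
```python
import numpy as np
T=np.array([[-0.0006,-0.9739,-0.2269,0.0654],[1,-0.0004,-0.0006,0.0006],[0.0004,-0.2269,0.9739,-0.1793]])
def p(u,v,z):
    d=T[:,:3]@[(u-256.48)/286.55,(v-186.03)/286.55,1];e=T[:,3];h=.260-z
    return np.round((e+d*(h-e[2])/d[2])*1000,1)
print('skirt',p(257,184,.165),'bar',p(258,157,.193),p(256,217,.193))
```

```text
skirt [ 3.5  0.9 95. ] bar [33.7  1.8 67. ] [-20.8  -0.   67. ]
```

{"method": "servo_tool", "body": {"moves": [[0.15,0.03,1,0.3,0.6],[0.15,0.03,2,0.3,0.6],[0.15,0.03,2.8,0.3,0.6],[0.15,0.03,3.3,0.3,0.6],[0.15,0.03,3.6,0.3,0.6],[0.15,0.03,3.6,0.3,1],[0.15,0.03,3.6,0.3,1],[0.15,0.03,3.6,0.3,1],[0.15,0.03,3.6,0.3,1],[0.15,0.03,3.6,0.3,1]]}}

```text
time: 7.02
tool_pos: [0.4744, 0.3219, 0.1723]
ee_rot: [-3.138, -0.001, 1.407]
wrist_force: [-6.1, 0.5, 2.6]
width: 0.0141
finger_force: 30.0
```

{"method": "servo_tool", "body": {"moves": [[0,-0.03,0,0.8,1],[0,-0.03,0,1.6,1],[0,-0.03,0,2.4,1],[0,-0.03,0,3.2,1],[0,-0.03,0,4,1],[0,-0.03,0,4.8,1],[0,-0.03,0,5.6,1],[0,-0.03,0,6.4,1],[0,-0.03,0,7.2,1],[0,-0.03,0,8,1]]}}

```text
time: 7.85
tool_pos: [0.4761, 0.3207, 0.1723]
ee_rot: [3.14, -0.002, 0.564]
wrist_force: [0.0, -2.5, 0.6]
width: 0.0135
finger_force: 30.0
```

{"method": "servo_tool", "body": {"moves": [[0,0,0,0.8,1],[0,0,0,1.6,1],[0,0,0,2.4,1],[0,0,0,3.2,1],[0,0,0,3.8,1],[0,0,0,3.8,1],[0,0,0,3.8,1],[0,0,0,3.8,1],[0,0,0,3.8,1],[0,0,0,3.8,1]]}}

```text
time: 8.68
tool_pos: [0.4765, 0.3197, 0.1723]
ee_rot: [3.139, -0.003, 0.171]
wrist_force: [-0.2, -4.4, 4.2]
width: 0.014
finger_force: 30.0
```

Run:
```python
from bench import robot
import cv2,numpy as np
o=robot.get_obs();print(o['tool_pos'],o['ee_rot'],o['width'],o['wrist_torque'],o['wrist_force'])
w=robot.snapshot('wrist')['image']
b=cv2.resize(robot.snapshot('side')['image'][60:260,160:320],None,fx=1.7,fy=1.92,interpolation=cv2.INTER_CUBIC)
cv2.imwrite('pics/c4.png',np.hstack([w,b]))
```

```text
[0.47650708 0.31972957 0.17227681] [ 3.13902749e+00 -2.57902834e-03  1.71435953e-01] 0.01399061641046496 [-1.10082271  0.19536649  0.1500856 ] [-0.16581324 -4.40636185  4.18869011]
```

View pics/c4.png

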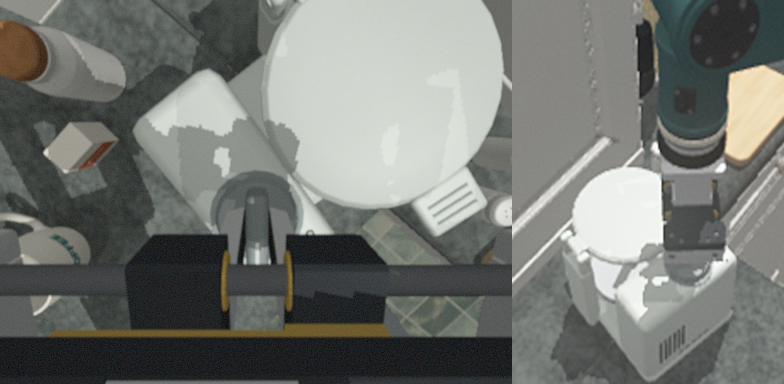

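The wrist view shows the bar held between the pads at about (257,215), in line with the tool, and the lid flat on the bowl. The tool has turned 1.236 rad and the wrist reads 0.15 N m, which matches the third click.

```bash
python3 -c "
from bench import robot
print(robot.close_job())"
```

```text
the job is handed in; nothing more can be done
None
```

The lid is closed on the bowl and the fingers are holding the dial at the third click (about 1.24 rad turned); the job is handed in, but no verdict came back.

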